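# Turn the inspection mirror to show the marked weight

## Task

One of the clip-on weights in the slotted stand has a round stud on its face. Take the viewer's spring-loaded mirror by the tab on top with a light grip and turn it until the camera on the viewer sees that stud reflected in the middle of the mirror, then hold the mirror still at that angle for about three seconds and finish while still holding it, since it swings back when let go. Leave the weights and everything else on the shelf where they are.

Things in the scene. Friction and masses are not known exactly. Their poses are not given: they have to be found in the camera images.
- mirror: Upright mirror, glass 44 wide x 48 mm tall, centred 66 mm up. Turns about the upright axis through its origin (on the table, in the plane of the glass). x points level out of the reflecting face, z up. At rest a spring (0.02 N m, 0.1 at the far end) holds it at a stop, facing the lens; it turns only clockwise seen from above, up to 1.45 rad, springs back if let go.
- grip_tab (a point): Grip point on the mirror's axis, 145 mm above the table, inside the mirror's grip tab: upright aluminium, 10 mm thick (mirror's x), 36 mm wide (mirror's y), from 114 to 164 mm above the table, clear all round and above. Delicate: grip with 20 to 30 N on a pad; the summed force of the fingers on the mirror must stay below 90 N.
- pointer: Flat steel needle 82 mm long under the mirror, 22 mm above the table, geared to turn twice as far about the mirror's axis as the mirror. Its x axis (from its origin, on the table at the mirror's axis, along the needle to the tip) thus always points along the camera's line of sight as reflected by the mirror; at rest it points at the camera. z up. Not to be handled.
- lens (a point): Front of the lens of the small black inspection camera (34 mm cube) on the viewer, 66 mm above the table and 166 mm level from the mirror's axis. The camera looks level and straight at the mirror's axis and cannot move.
- viewer: The viewer's fixed aluminium base bar, 60 x 270 x 10 mm, lying on the table; origin under the mirror's axis, z up, bar from 43 mm on its +y side to 227 mm on its -y side, the camera at its -y end (top 83 mm above the table). Place and yaw vary.
- marker (a point): The marker: centre of the front of the round steel stud, 22 mm across and standing 12 mm proud, on the face of the marked weight, 65 mm above the table.
- stand: Fixed slotted grey steel stand, 80 x 256 mm, 46 mm high at its back rail, origin under its centre, z up, x the way the weights' faces look (towards the viewer). Five pockets in a row along y, 48.4 mm apart, the middle one at the origin. Place and yaw vary.
- scraper: Bystander: flat dull zinc weight scraper, 22 mm wide, 170 mm long, 10 mm high, lying on the table; origin under its handle's centre.
- cap_tray: Bystander: green plastic valve cap tray 100 x 140 x 28 mm; origin under its centre.
- cone: Bystander: heavy chrome hub centering cone, 96 mm across, 70 mm high; origin under its centre.
- hammer: Bystander: weight hammer 240 mm long, lying; origin under its middle.
- weight_0: Bystander: plain-faced weight. Clip-on lead weight, 26 mm wide, 13 mm thick, 56 mm tall, loose and upright in any of the stand's pockets; origin under its centre, 10 mm above the table, x out of its face, z up.
- weight_1: Bystander: plain-faced weight. Clip-on lead weight, 28 mm wide, 13 mm thick, 66 mm tall, loose and upright in any of the stand's pockets; origin under its centre, 10 mm above the table, x out of its face, z up.
- weight_marked: The marked weight: the only one with a round stud on its face. Clip-on lead weight, 32 mm wide, 13 mm thick, 76 mm tall, loose and upright in any of the stand's pockets; origin under its centre, 10 mm above the table, x out of its face, z up.
- weight_3: Bystander: plain-faced weight. Clip-on lead weight, 35 mm wide, 13 mm thick, 86 mm tall, loose and upright in any of the stand's pockets; origin under its centre, 10 mm above the table, x out of its face, z up.
- weight_4: Bystander: plain-faced weight. Clip-on lead weight, 38 mm wide, 13 mm thick, 96 mm tall, loose and upright in any of the stand's pockets; origin under its centre, 10 mm above the table, x out of its face, z up.

How it is judged:
By the outcome, as a careful person would: the job done as asked, in the order asked, and still so for the second after the job is handed in, while the arm keeps its last pose, push and grip.
It also fails if it takes over 32 s, if anything falls off the work surface, if the arm or the gripper's body presses on something with over 40 N, if the wrist force passes 120 N, or if a joint passes its speed limit or range.

## Robot

A 6-joint arm with a two-finger parallel gripper is mounted at the origin on the work surface. World frame = base frame: x ahead of the robot, y to its left, z up, the work surface at z = 0. Lengths are in m, angles in degrees, forces in N, time in s.
With the tool pointing down it reaches from about 0.4 to 0.825 m from the base axis. Payload 7 kg.
Tool frame: the origin (TCP) lies at the very end of the fingers, on their centre line; the grasp point (between the pads) lies 19 mm behind it (ctrl.pinch_z is the distance from the TCP to the grasp point, in m); z points along the fingers, x is the direction in which the jaws open and shut, and the axes are right-handed (so a half turn about z gives the same grasp; the last joint's range is limited). The gripper opens to 88 mm and grips with 3 to 60 N. Pads are 19 mm wide; open, the fingers measure 130 mm over their backs; the gripper's body (78 mm by 193 mm) begins 47 mm behind the grasp point.
Start: joints at [81.48, 20.546, 0.682, 0, -70.136, -16.507], TCP at [0.286, 0.612, 0.227] pointing down, gripper open.
Joint ranges: [-176.03, 176.03], [-82.01, 121.73], [-58.28, 71.71], [-173.87, 95.51], [-174.79, -0.11], [-173.66, 173.66]. Speed limits (degrees/s): [136.94, 136.94, 172.46, 180, 180, 180].

## Interface

Orientations are given as [roll, pitch, yaw] about the fixed x, y, z axes, in that order (R = Rz(yaw) Ry(pitch) Rx(roll)).
In Python, from plant import ctrl gives the robot as it stands.
- The arm moves only by the tool carry_out, never from a script. Its argument "increments" is a list of rows, each a list of 7 numbers: the turn, a rotation vector about the world's x, y, z in degrees, then the shift along the world's x, y, z in mm, then the closure, from 0 (fully open) to 1 (shut). In form: [[ax, ay, az, dx, dy, dz, grip], ...]. A call has 1 to 20 rows; each row is the pose to reach, as a shift and turn from the pose commanded when the call began; what a row does not reach only later rows make up. A row lasts 1/8 s, in which the tool goes at most 62.5 mm and 10.7 degrees, less where a joint would pass 70% of its speed; a pose out of reach is approached as far as the arm can. A call with a gripper value outside its range is refused whole. The fingers move at their own pace and stop on an object; the grip force is fixed at half the most. Time passes only in rows, so rows that repeat a pose let the fingers close. It gives the time, the measured TCP pose, the force and the opening at its end, in the units of the state.
- ctrl.get_obs(): the state, without advancing time (a new reading comes with each control period).
- ctrl.snapshot(name): name is "scene" or "side" or "wrist"; returns a dict with "pixels" (480x640x3 uint8, blue, green, red), "intrinsics" (3x3 intrinsics, pixels), "rvec" (rotation vector, rad) and "tvec" (3), from world to camera coordinates, as OpenCV has them; the wrist camera has in their place "hand_eye" (4x4, takes a point from camera to tool coordinates, whose origin is the TCP and whose axes are the tool frame's). Camera axes: x right, y down, z forward; pixel columns grow to the right and rows downward; lengths in m; the calibration is good to about 2 mm. A picture is of the moment at which its call begins: read the wrist's pose just before it. There is no depth.
- ctrl.close_job(): hands the job in, once; it reports no verdict.
Trained networks look in a picture, given as the dict that the camera call returned (one of the last four; its "shot" number tells which), for a name from the list of things; names that differ only in an ending like _2 or _b are one class to them, and where a whole thing is asked for, a point or a joint stands for the part that bears it (a point fixed in the world has none). Each returns a list of dicts, best first, with "confidence" (0 to 1); they miss things now and then, are a little off and sometimes report something else, mostly with a low value. They report only what shows in the picture. A call takes as long as a camera call.
- ctrl.search_frame(picture, label): "centre" ([x, y, z] in m, in world coordinates, good to about 4 mm: the middle of the surface that is visible of it).
- ctrl.outline_of(picture, label): "pixels" (480x640 bool, what is visible of it).
The state is a dict: "clock": time; "joint_pos": joint angles; "qvel": joint speeds; "tau": joint torques, N m; "tool_pos": TCP position; "orientation": TCP orientation; "force": force on the tool from outside, world axes, zero at the start; "moment": the same for the moment, N m; "opening": finger opening in m.
Only numpy, scipy, OpenCV 4.12 (cv2) and the standard library are available. Lean on these libraries where they do the work, as an engineer would, in place of code of your own. Each camera call takes 0.05 s, during which the arm holds its last target. There are 200 camera calls.

## Working session

There is one attempt and no reset: what is moved stays moved. The work goes in short steps, Python scripts to look and compute and a tool call to move; the robot and the scene stay as the last step left them, time stands still between calls to the robot, and variables do not carry over. Pictures are saved under pics/ and viewed, about 8 in all and at most 12, crops included, and the job is handed in when it is done.

Besides the shell and the picture viewer there is one more tool, called after "Call:" as name(argument=value, ...) on one line, values as JSON. carry_out: Moves the arm, as the interface text tells. Its arguments: {"type":"object","properties":{"increments":{"type":"array"}},"required":["increments"]}

```bash
mkdir -p pics; ls; cat > h.py <<'E'
from plant import ctrl
import numpy as np, cv2
def shot(n,save=None):
    o=ctrl.get_obs(); s=ctrl.snapshot(n); s['obs']=o
    if save: cv2.imwrite('pics/'+save+'.png',s['pixels'])
    return s
E
python3 - <<'E'
from h import *
for n in ('scene','side'):
    s=shot(n,n+'0')
    for l in ['mirror','grip_tab','pointer','lens','viewer','marker','stand','weight_marked','weight_0','weight_4','cone','hammer','scraper','cap_tray']:
        try: r=ctrl.search_frame(s,l)
        except Exception as e: print(l,e); continue
        print(n,l,[(np.round(d['centre'],3).tolist(),round(d['confidence'],2)) for d in r[:2]])
print(ctrl.get_obs())
cv2.imwrite('pics/both.png',np.hstack([cv2.imread('pics/scene0.png'),cv2.imread('pics/side0.png')])[:, :, :])
E
```

```text
pics
scene mirror [([0.675, 0.071, 0.114], 0.58), ([0.532, 0.028, 0.007], 0.53)]
scene grip_tab [([0.673, 0.076, 0.11], 0.9)]
scene pointer []
scene lens [([0.658, -0.005, 0.009], 0.88), ([0.412, -0.074, 0.071], 0.3)]
scene viewer [([0.657, -0.008, 0.009], 0.87)]
scene marker [([0.408, -0.08, 0.073], 0.73)]
scene stand [([0.414, -0.022, 0.006], 0.67)]
scene weight_marked [([0.41, -0.084, 0.071], 0.59), ([0.659, -0.009, 0.011], 0.59)]
scene weight_0 [([0.409, -0.032, 0.075], 0.95), ([0.407, 0.01, 0.075], 0.93)]
scene weight_4 [([0.409, -0.032, 0.075], 0.95), ([0.407, 0.01, 0.075], 0.93)]
scene cone [([0.561, 0.326, 0.041], 0.63), ([0.4, 0.066, 0.064], 0.37)]
scene hammer [([0.678, 0.225, 0.026], 0.94)]
scene scraper [([0.53, 0.027, 0.007], 0.74)]
scene cap_tray [([0.501, -0.358, 0.012], 0.9)]
side mirror [([0.672, 0.069, 0.093], 0.93)]
side grip_tab [([0.668, 0.067, 0.094], 0.81), ([0.501, -0.362, 0.002], 0.35)]
side pointer [([0.662, 0.063, 0.025], 0.64), ([0.406, 0.011, 0.095], 0.19)]
side lens [([0.653, -0.007, 0.012], 0.94), ([0.401, 0.008, 0.095], 0.71)]
side viewer [([0.653, -0.
[... 502 characters left out ...]
.9)]
side cap_tray [([0.5, -0.36, 0.002], 0.81)]
{'clock': 1.5, 'joint_pos': array([ 8.14813942e+01,  2.05456923e+01,  6.81932719e-01,  1.48431045e-03,
       -7.01333520e+01, -1.65070079e+01]), 'qvel': array([ 0.0083865 ,  0.09841095,  0.01588221,  0.03013847, -0.08913132,
        0.06480671]), 'tau': array([ 5.08280846e-04, -5.82379031e+01,  2.93307209e+01,  7.00291693e+00,
        1.24365144e-02, -4.41711802e-05]), 'tool_pos': array([0.28555911, 0.61161959, 0.22657326]), 'orientation': array([-1.79999482e+02,  3.16604033e-03, -1.15025109e+02]), 'force': array([-0.96491363, -0.84095365,  0.0384552 ]), 'moment': array([ 0.00926936, -0.00028353, -0.01611098]), 'opening': 0.08731230682163635}
```

View pics/scene0.png

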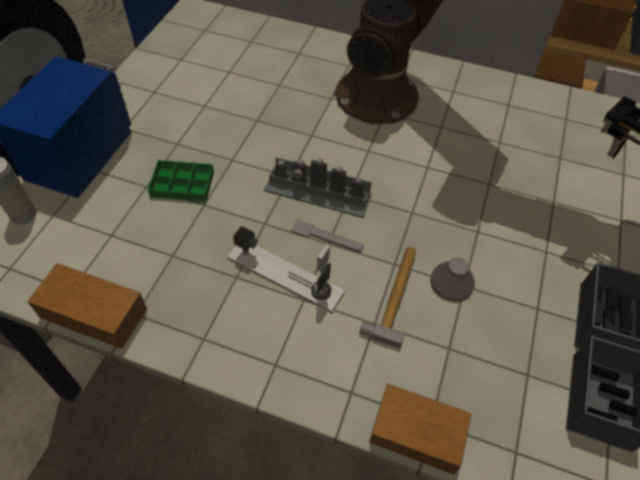

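View pics/side0.png

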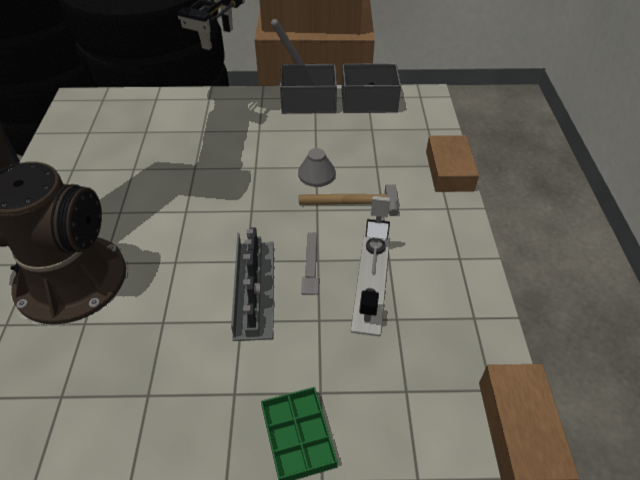

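The scene view shows the viewer bar at about (290,275), with its camera at (245,238) and the mirror at (322,270). The stand is at (320,185). The side view shows the same layout: mirror at (377,228), camera at (369,300), and the pointer at (375,258) aimed at the camera.

```bash
python3 - <<'E'
from h import *
s=shot('wrist'); print(np.round(s['hand_eye'],4),s['intrinsics'])
E
```

```text
[[ 1.000e+00 -6.000e-04 -8.000e-04  1.000e-04]
 [ 8.000e-04  9.597e-01  2.811e-01 -7.600e-02]
 [ 6.000e-04 -2.811e-01  9.597e-01 -1.580e-01]
 [ 0.000e+00  0.000e+00  0.000e+00  1.000e+00]] [[417.4072497    0.         322.00537065]
 [  0.         417.4072497  236.23032817]
 [  0.           0.           1.        ]]
```

Call:
carry_out(increments=[[0,0,0,0,0,60,0],[0,0,0,30,-50,110,0],[0,0,2,60,-100,160,0],[0,0,4,90,-150,180,0],[0,0,6,130,-210,190,0],[0,0,8,170,-260,190,0],[0,0,10,200,-310,190,0],[0,0,12,230,-360,190,0],[0,0,14,250,-410,190,0],[0,0,16,260,-460,190,0],[0,0,18,270,-510,190,0],[0,0,18,280,-560,190,0],[0,0,18,280,-560,190,0],[0,0,18,280,-560,190,0],[0,0,18,280,-560,190,0]])

```text
clock: 3.42
tool_pos: [0.5654, 0.0526, 0.4166]
orientation: [180.0, 0.0, -97.0]
force: [-0.6, -0.0, -0.4]
opening: 0.0873
```

```bash
cat >> h.py <<'E'
from scipy.spatial.transform import Rotation as R
def w2c(s):
    if 'rvec' in s:
        M=np.eye(4); M[:3,:3]=cv2.Rodrigues(np.array(s['rvec'],float))[0]; M[:3,3]=np.ravel(s['tvec']); return M
    T=np.eye(4); T[:3,:3]=R.from_euler('xyz',s['obs']['orientation'],degrees=True).as_matrix(); T[:3,3]=s['obs']['tool_pos']
    return np.linalg.inv(T@s['hand_eye'])
def proj(s,P):
    M=w2c(s); p=M[:3,:3]@np.array(P,float).T+M[:3,3:]; p=s['intrinsics']@p; return (p[:2]/p[2]).T
def onplane(s,uv,z):
    M=w2c(s); d=M[:3,:3].T@np.linalg.inv(s['intrinsics'])@np.array([uv[0],uv[1],1.]); c=-M[:3,:3].T@M[:3,3]
    return c+d*(z-c[2])/d[2]
E
python3 - <<'E'
from h import *
s=shot('wrist','w1')
for l in ['mirror','grip_tab','pointer','lens','viewer','marker','stand','weight_marked']:
    r=ctrl.search_frame(s,l)
    print(l,[(np.round(d['centre'],3).tolist(),round(d['confidence'],2),proj(s,[d['centre']]).round().tolist()) for d in r[:2]])
E
```

```text
mirror [([0.666, 0.067, 0.165], 0.75, [[293.0, 89.0]]), ([0.546, 0.311, 0.04], 0.64, [[129.0, 214.0]])]
grip_tab [([0.663, 0.072, 0.16], 0.56, [[290.0, 93.0]])]
pointer [([0.665, 0.055, 0.021], 0.61, [[311.0, 95.0]])]
lens [([0.668, 0.071, 0.161], 0.64, [[289.0, 88.0]]), ([0.657, -0.023, 0.012], 0.57, [[372.0, 95.0]])]
viewer [([0.656, -0.023, 0.012], 0.9, [[373.0, 95.0]]), ([0.411, -0.071, 0.064], 0.68, [[430.0, 283.0]])]
marker [([0.412, -0.07, 0.063], 0.8, [[429.0, 282.0]]), ([0.403, 0.017, 0.08], 0.36, [[365.0, 302.0]])]
stand [([0.417, -0.02, 0.004], 0.98, [[384.0, 268.0]]), ([0.663, 0.217, 0.023], 0.37, [[184.0, 114.0]])]
weight_marked [([0.41, -0.078, 0.066], 0.94, [[436.0, 284.0]])]
```

View pics/w1.png

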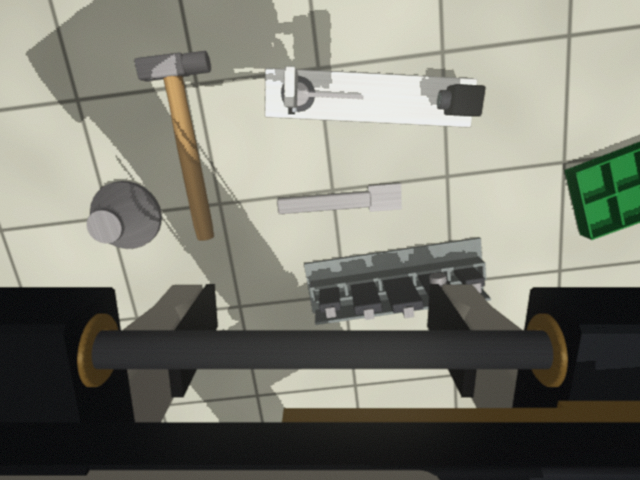

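The wrist view shows the viewer bar with corners at about (266,69), (266,116), (470,126) and (476,79). The mirror is at (292,90), the needle tip at (362,97), and the stand at (395,280) with the stud near (437,280). I'll enlarge both areas to get precise points.

```bash
python3 - <<'E'
from h import *
i=cv2.imread('pics/w1.png')
a=cv2.resize(i[55:140,255:495],None,fx=3.3,fy=3.3,interpolation=cv2.INTER_CUBIC)
b=cv2.resize(i[230:325,300:500],None,fx=3.3,fy=3.3,interpolation=cv2.INTER_CUBIC)
c=np.zeros((a.shape[0]+b.shape[0],a.shape[1],3),np.uint8); c[:a.shape[0]]=a; c[a.shape[0]:,:b.shape[1]]=np.clip(b*1.8,0,255)
cv2.imwrite('pics/crop1.png',c); print(c.shape,a.shape)
E
```

```text
(594, 792, 3) (280, 792, 3)
```

View pics/crop1.png

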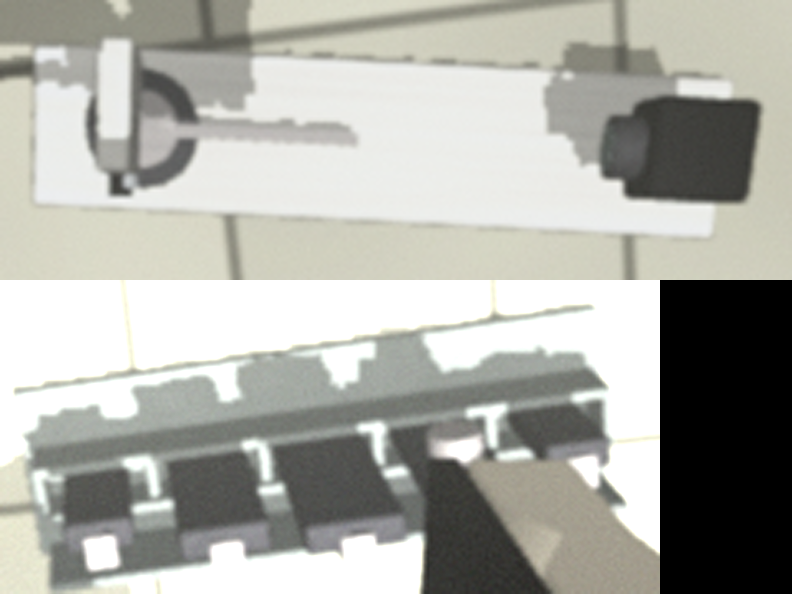

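The crop gives sharp bar corners. The stud's top side is at (438,278) in the picture, partly hidden by a finger, so I'll move closer for a clear view of it.

Call:
carry_out(increments=[[0,0,0,-25,-43,-33,0],[0,0,0,-50,-86,-66,0],[0,0,0,-70,-130,-100,0],[0,0,0,-70,-130,-100,0],[0,0,0,-70,-130,-100,0],[0,0,0,-70,-130,-100,0]])

```text
clock: 4.62
tool_pos: [0.4965, -0.0777, 0.3174]
orientation: [-179.9, 0.0, -97.0]
force: [-0.1, -0.9, -0.1]
opening: 0.0876
```

```bash
cat > fit.py <<'E'
from h import *
from scipy.optimize import least_squares
# viewer fit from first wrist picture (tool pose of it)
E
python3 - <<'E'
from h import *
from scipy.optimize import least_squares
s=shot('wrist','w2')
for l in ['marker','weight_marked','stand']:
    r=ctrl.search_frame(s,l)
    print(l,[(np.round(d['centre'],4).tolist(),round(d['confidence'],2),proj(s,[d['centre']]).round().tolist()) for d in r[:2]])
# viewer fit in w1
f=dict(s); f['obs']=dict(tool_pos=[.5654,.0526,.4166],orientation=[180,0,-97])
uv=np.array([[265.6,69.2],[265.6,116.8],[470.8,126.8],[476.5,78.6]])-.5
loc=np.array([[.03,.043],[-.03,.043],[-.03,-.227],[.03,-.227]])
def pts(p,l,z):
    c,q=np.cos(p[2]),np.sin(p[2]); return np.c_[p[0]+c*l[:,0]-q*l[:,1],p[1]+q*l[:,0]+c*l[:,1],np.full(len(l),z)]
r=least_squares(lambda p:(proj(f,pts(p,loc,.01))-uv).ravel(),[.67,.07,0])
print('viewer',r.x,np.degrees(r.x[2]),r.fun.round(1))
t=pts(r.x,np.array([[0,-.166],[0,0.]]),.066); print('lens',t[0])
print('tab top corners px',proj(f,pts(r.x,np.array([[.018,.005],[.018,-.005],[-.018,.005],[-.018,-.005]]),.164)).round(1).tolist(), 'needle tip',proj(f,pts(r.x,np.array([[0,-.082]]),.024)))
E
```

```text
marker [([0.4089, -0.0799, 0.0749], 0.84, [[335.0, 279.0]]), ([0.4069, -0.1306, 0.0628], 0.35, [[382.0, 271.0]])]
weight_marked [([0.4126, -0.0803, 0.0788], 0.92, [[335.0, 277.0]])]
stand [([0.4152, -0.0544, 0.0039], 0.94, [[311.0, 254.0]])]
viewer [ 0.66846358  0.07141978 -0.16671077] -9.551823274260478 [-0.7 -0.8 -1.   1.   0.3  0.4  1.4 -0.3]
lens [ 0.6409176  -0.09227879  0.066     ]
tab top corners px [[283.4, 66.0], [294.4, 66.5], [282.8, 107.1], [293.4, 107.6]] needle tip [[362.65124971  97.04336636]]
```

View pics/w2.png

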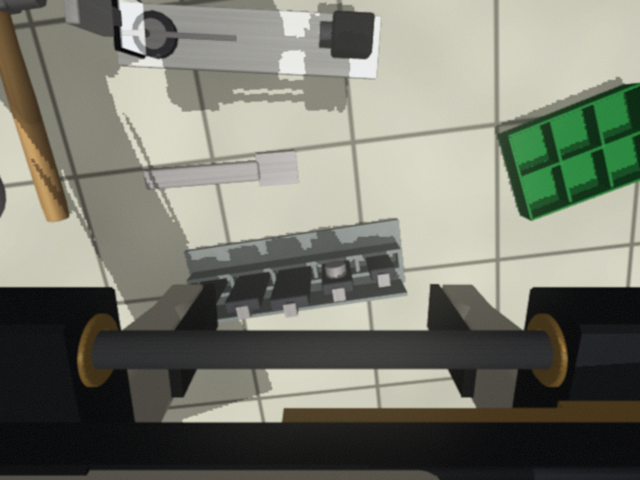

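The picture shows the stud clear at (335,270). The stand's front corners are at about (187,248) and (397,219), and the bar corners at (118,67) and (377,78). I'll crop the stand for subpixel reading.

```bash
python3 - <<'E'
from h import *
i=cv2.imread('pics/w2.png')
a=cv2.resize(i[210:310,180:420],None,fx=3.3,fy=3.3,interpolation=cv2.INTER_CUBIC)
b=cv2.resize(i[252:292,310:400],None,fx=6.5,fy=6.5,interpolation=cv2.INTER_CUBIC)
c=np.zeros((a.shape[0]+b.shape[0],a.shape[1],3),np.uint8); c[:a.shape[0]]=np.clip(a*1.4,0,255); c[a.shape[0]:,:b.shape[1]]=np.clip(b*1.4,0,255)
cv2.imwrite('pics/crop2.png',c); print(c.shape,a.shape)
E
```

```text
(590, 792, 3) (330, 792, 3)
```

View pics/crop2.png

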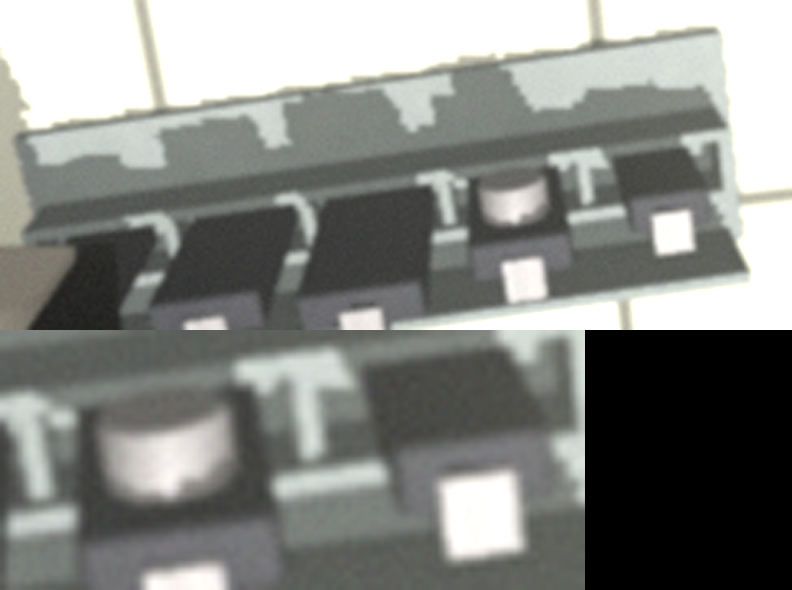

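```bash
python3 - <<'E'
from h import *
from scipy.optimize import least_squares
s=shot('wrist'); A=dict(s); A['obs']=dict(tool_pos=[.5654,.0526,.4166],orientation=[180,0,-97])
def pts(p,l,z):
    c,q=np.cos(p[2]),np.sin(p[2]); return np.c_[p[0]+c*l[:,0]-q*l[:,1],p[1]+q*l[:,0]+c*l[:,1],np.full(len(l),z)]
m=onplane(s,(335.0,263.8),.065); print('stud ray',m)
# stand front edge corners on table/low height
uv=[(180+18/3.3-.5,210+135/3.3-.5),(180+718/3.3-.5,210+30/3.3-.5)]
for z in (0,.006):
    a,b=[onplane(s,u,z) for u in uv]; d=b-a; L=np.linalg.norm(d); d/=L
    n=np.array([-d[1],d[0],0]); n=n if n[0]>0 else -n   # towards viewer
    o=(a+b)/2-n*.04; print(z,'len',L,'yaw',np.degrees(np.arctan2(n[1],n[0])),'origin',o, 'pocket1',o+d*.0484)
    yv=np.array([-n[1],n[0],0]); print(' stud in stand frame', (m-o)@n,(m-o)@yv)
# viewer joint fit
loc=np.array([[.03,.043],[-.03,.043],[-.03,-.227],[.03,-.227]])
uvA=np.array([[265.6,69.2],[265.6,116.8],[470.8,126.8],[476.5,78.6]])-.5
r=least_squares(lambda p:(proj(A,pts(p,loc,.01))-uvA).ravel(),[.67,.07,0]).x
print('check w2',proj(s,pts(r,loc[1:3],.01)),'seen (118,67),(377,78)')
l=pts(r,np.array([[0,-.166]]),0)[0]
bl=np.degrees(np.arctan2(l[1]-r[1],l[0]-r[0])); bm=np.degrees(np.arctan2(m[1]-r[1],m[0]-r[0]))
print('axis',r[:2],'lens brg',bl,'stud brg',bm,'mirror turn',(bm-bl)/2)
for n in ('scene','side'):
    q=shot(n,n+'1'); 
    for lab in('grip_tab','marker'):
        o=ctrl.outline_of(q,lab)
        if o: 
            v,u=np.nonzero(o[0]['pixels']); print(n,lab,o[0]['confidence'],u.mean(),v.mean(),'pred',proj(q,[[r[0],r[1],.139] if lab=='grip_tab' else m]))
E
```

```text
stud ray [ 0.42115406 -0.08195303  0.065     ]
0 len 0.25498606993355993 yaw 1.8366316871607056 origin [ 0.40025801 -0.03349215  0.        ] pocket1 [ 0.40180922 -0.08186729  0.        ]
 stud in stand frame 0.01933215384100859 -0.049105695207804625
0.006 len 0.25176383071194447 yaw 1.836631687160696 origin [ 0.40191503 -0.03418523  0.006     ] pocket1 [ 0.40346624 -0.08256037  0.006     ]
 stud in stand frame 0.017698200576074543 -0.048359862210994885
check w2 [[116.33298115  65.04473572]
 [376.22995198  77.3233796 ]] seen (118,67),(377,78)
axis [0.66846376 0.07142032] lens brg -99.55180052225118 stud brg -148.19417068839678 mirror turn -24.3211850830728
scene grip_tab 0.92 323.1296296296296 267.31069958847735 pred [[322.87802645 256.79468873]]
scene marker 0.68 298.794964028777 170.4496402877698 pred [[296.07266661 173.9384757 ]]
side grip_tab 0.76 378.31060606060606 218.15656565656565 pred [[378.85201992 205.76885739]]
side marker 0.8 251.90291262135923 289.6181229773463 pred [[258.83249607 287.81838652]]
```

Two estimates agree: mirror axis (0.6685, 0.0714), and a mirror turn of about -24.3°. I'll hover above the tab and check it from close by.

Call:
carry_out(increments=[[0,0,0,35,30,0,0],[0,0,-0.5,70,60,-10,0],[0,0,-1,105,90,-30,0],[0,0,-2,140,120,-60,0],[0,0,-2.5,172,149,-100,0],[0,0,-2.5,172,149,-102,0],[0,0,-2.5,172,149,-102,0],[0,0,-2.5,172,149,-102,0]])

```text
clock: 6.18
tool_pos: [0.6678, 0.0701, 0.2164]
orientation: [-179.9, 0.1, -99.5]
force: [-0.3, -0.6, -0.1]
opening: 0.0875
```

```bash
python3 - <<'E'
from h import *
s=shot('wrist','w3'); print(s['obs']['tool_pos'],s['obs']['orientation'])
c,q=np.cos(-.1667),np.sin(-.1667)
print(proj(s,[[.6685+c*a-q*b,.0714+q*a+c*b,.164] for a,b in((.018,.005),(.018,-.005),(-.018,-.005),(-.018,.005))]).round(1).tolist())
i=s['pixels'][190:330,240:420]
cv2.imwrite('pics/crop3.png',cv2.resize(i,None,fx=4,fy=4,interpolation=cv2.INTER_CUBIC))
E
```

```text
[0.6677717  0.07011372 0.21641234] [-1.79867368e+02  5.98803147e-02 -9.95475027e+01]
[[310.1, 228.8], [329.2, 228.8], [329.0, 292.4], [310.7, 292.4]]
```

View pics/crop3.png

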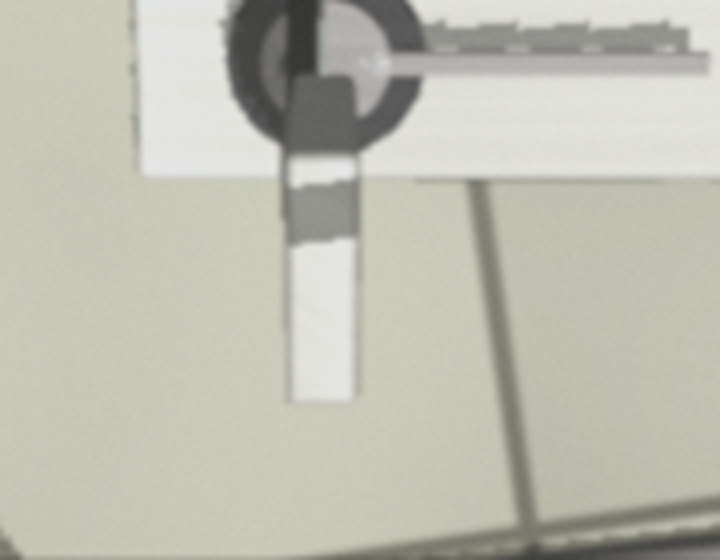

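The tab top spans columns 311–329 and rows 228–290 in the full frame. That's within 1 mm of the prediction and square to the jaws, so I'll descend and grip.

Call:
carry_out(increments=[[0,0,0,1.2,1,-25,0],[0,0,0,1.2,1,-50,0],[0,0,0,1.2,1,-75,0],[0,0,0,1.2,1,-90,0],[0,0,0,1.2,1,-90,0.5],[0,0,0,1.2,1,-90,0.7],[0,0,0,1.2,1,-90,0.8],[0,0,0,1.2,1,-90,0.85],[0,0,0,1.2,1,-90,0.88],[0,0,0,1.2,1,-90,0.9],[0,0,0,1.2,1,-90,0.92],[0,0,0,1.2,1,-90,0.92]])

```text
clock: 7.72
tool_pos: [0.6688, 0.0716, 0.1245]
orientation: [180.0, -0.0, -99.5]
force: [0.5, 0.1, 0.7]
opening: 0.0133
```

Call:
carry_out(increments=[[0,0,0,0,0,0,0.94],[0,0,0,0,0,0,0.96],[0,0,0,0,0,0,0.96],[0,0,0,0,0,0,0.96],[0,0,0,0,0,0,0.96]])

```text
clock: 8.35
tool_pos: [0.6686, 0.0712, 0.1245]
orientation: [180.0, -0.0, -99.5]
force: [0.5, -5.0, -0.9]
opening: 0.0098
```

Call:
carry_out(increments=[[0,0,-2,0,-0.4,0,0.96],[0,0,-5,0,-0.4,0,0.96],[0,0,-8,0,-0.4,0,0.96],[0,0,-11,0,-0.4,0,0.96],[0,0,-14,0,-0.4,0,0.96],[0,0,-17,0,-0.4,0,0.96],[0,0,-20,0,-0.4,0,0.96],[0,0,-22.5,0,-0.4,0,0.96],[0,0,-24,0,-0.4,0,0.96],[0,0,-24.3,0,-0.4,0,0.96],[0,0,-24.3,0,-0.4,0,0.96],[0,0,-24.3,0,-0.4,0,0.96]])

```text
clock: 9.85
tool_pos: [0.6687, 0.0713, 0.1245]
orientation: [180.0, 0.0, -123.8]
force: [-0.7, -2.8, -0.8]
opening: 0.0101
```

```bash
python3 - <<'E'
from h import *
s=shot('wrist','w4'); print(s['obs']['tool_pos'],s['obs']['orientation'],s['obs']['force'],s['obs']['moment'])
ax=np.array([.6687,.0714]);st=np.array([.4212,-.082])
d=(st-ax)/np.linalg.norm(st-ax); print('ideal needle base/tip px',proj(s,[[*(ax+d*k),.023] for k in (.02,.05,.082)]).round(1).tolist())
q=shot('side','s4'); print('side ideal',proj(q,[[*(ax+d*k),.023] for k in (0.02,.05,.082)]).round(1).tolist())
b=s['pixels'][100:240,200:440]; a=q['pixels'][200:290,310:430]
A=cv2.resize(b,None,fx=3.3,fy=3.3,interpolation=cv2.INTER_CUBIC)
B=cv2.resize(a,(180,135),interpolation=cv2.INTER_CUBIC)
c=np.zeros((600,792,3),np.uint8); c[:A.shape[0]]=A; c[-135:,:180]=B; cv2.imwrite('pics/crop4.png',c)
E
```

```text
[0.66870132 0.07127791 0.12449074] [ 1.79991947e+02  6.44924656e-04 -1.23812897e+02] [-0.73712881 -2.81428293 -0.79635061] [-1.13977216  0.12542488  0.03804412]
ideal needle base/tip px [[350.0, 248.4], [390.9, 266.2], [433.5, 284.7]]
side ideal [[367.6, 246.3], [356.6, 251.8], [344.6, 257.8]]
```

View pics/w4.png

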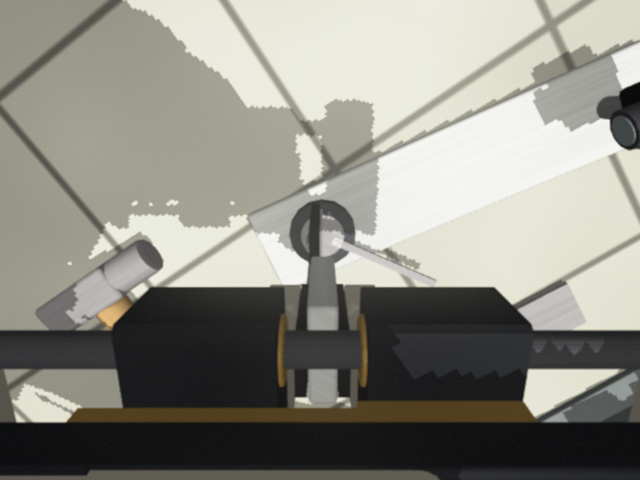

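The view shows the mirror held, with the needle running from (337,241) to its tip at about (435,283). The ideal tip is at (433.5,284.7). I'll measure the needle's bearing numerically.

```bash
python3 - <<'E'
from h import *
s=shot('wrist')
g=cv2.cvtColor(s['pixels'],cv2.COLOR_BGR2GRAY)
i=s['pixels'][225:295,330:450]
cv2.imwrite('pics/crop5.png',cv2.resize(i,None,fx=6.5,fy=6.5,interpolation=cv2.INTER_CUBIC))
o=ctrl.outline_of(s,'pointer')
for d in o[:2]:
    v,u=np.nonzero(d['pixels']); print(d['confidence'],len(u),u.min(),u.max(),v.min(),v.max())
    P=np.array([onplane(s,(a,b),.023)[:2] for a,b in zip(u,v) if a>350])
    if len(P)>10:
        m=P.mean(0); w=np.linalg.svd(P-m)[2][0]; w*=-np.sign(w[0]); print('axis brg',np.degrees(np.arctan2(w[1],w[0])),'brg from axis',np.degrees(np.arctan2(*(m-[.6687,.0714])[::-1])))
E
```

```text
0.93 1637 302 435 215 286
axis brg -148.09369158752173 brg from axis -147.07299437302623
0.57 3842 307 339 204 403
```

View pics/crop5.png

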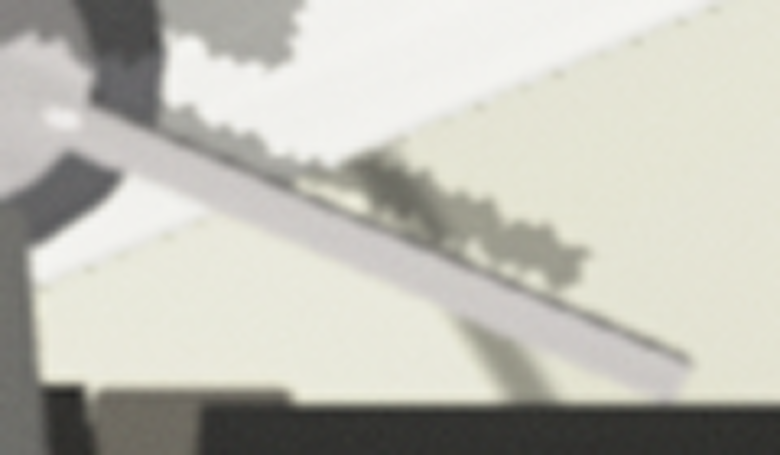

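The needle bearing is -148.1° against a target of -148.2°. I'll hold this angle.

Call:
carry_out(increments=[[0,0,0,0,0,0,0.96],[0,0,0,0,0,0,0.96],[0,0,0,0,0,0,0.96],[0,0,0,0,0,0,0.96],[0,0,0,0,0,0,0.96],[0,0,0,0,0,0,0.96],[0,0,0,0,0,0,0.96],[0,0,0,0,0,0,0.96],[0,0,0,0,0,0,0.96],[0,0,0,0,0,0,0.96],[0,0,0,0,0,0,0.96],[0,0,0,0,0,0,0.96],[0,0,0,0,0,0,0.96],[0,0,0,0,0,0,0.96],[0,0,0,0,0,0,0.96],[0,0,0,0,0,0,0.96],[0,0,0,0,0,0,0.96],[0,0,0,0,0,0,0.96],[0,0,0,0,0,0,0.96],[0,0,0,0,0,0,0.96]])

```text
clock: 12.55
tool_pos: [0.6687, 0.0712, 0.1245]
orientation: [180.0, -0.0, -123.8]
force: [-1.8, -2.4, -1.2]
opening: 0.0099
```

Call:
carry_out(increments=[[0,0,0,0,0,0,0.96],[0,0,0,0,0,0,0.96],[0,0,0,0,0,0,0.96],[0,0,0,0,0,0,0.96],[0,0,0,0,0,0,0.96],[0,0,0,0,0,0,0.96],[0,0,0,0,0,0,0.96],[0,0,0,0,0,0,0.96],[0,0,0,0,0,0,0.96],[0,0,0,0,0,0,0.96]])

```text
clock: 13.8
tool_pos: [0.6687, 0.0712, 0.1245]
orientation: [180.0, -0.0, -123.8]
force: [-1.1, -1.9, -0.8]
opening: 0.0097
```

```bash
python3 - <<'E'
from h import *
s=shot('wrist'); o=ctrl.outline_of(s,'pointer')
v,u=np.nonzero(o[0]['pixels']); P=np.array([onplane(s,(a,b),.023)[:2] for a,b in zip(u,v) if a>350])
w=np.linalg.svd(P-P.mean(0))[2][0]; w*=-np.sign(w[0]); print(np.degrees(np.arctan2(w[1],w[0])),s['obs']['opening'],s['obs']['orientation'],s['obs']['clock'])
ctrl.close_job()
E
```

```text
-148.0814123861036 0.009657299746025524 [ 1.79995963e+02 -3.99718112e-03 -1.23826355e+02] 13.8
the job is handed in; nothing more can be done
```

I gripped the mirror by its tab, turned it about 24.3° clockwise, held it still for nearly 4 s and handed the job in at 13.8 s while still holding it.

- **Aim:** the last check put the needle at a bearing of −148.1°, against −148.2° worked out for the stud. I never saw the viewer camera's own picture, so the aim rests on the needle and my measured positions.
- **Disagreement:** a cruder check, the middle of the needle's outline seen from the estimated axis, gave −147.1°. That 1° is about 1 mm at the needle, within the camera calibration error.
- **Hold and grip:** the tool's measured angle stayed at −123.8° during the hold, and the outside force on it was about 3 N or less. The gripper's fixed force should be 30 N, the top of the allowed range; I had no way to measure it.
- **Other items:** the only contact I planned was with the tab, and the measured forces stayed small. I took no final picture to confirm that nothing else moved.

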